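# Put the stapler away in the monitor-riser drawer

## Robot

A 6-joint arm with a two-finger parallel gripper is mounted at the origin on the work surface. World frame = base frame: x ahead of the robot, y to its left, z up, the work surface at z = 0. Lengths are in m, angles in rad, forces in N, time in s.
With the tool pointing down it reaches from about 0.4 to 0.925 m from the base axis. Payload 3.4 kg.
Tool frame: the origin (TCP) lies at the very end of the fingers, on their centre line; the grasp point (between the pads) lies 19 mm behind it (tcp_to_grasp is the distance from the TCP to the grasp point, in m); z points along the fingers, y is the line along which they close (so a half turn about z gives the same grasp; the last joint's range is limited). The gripper opens to 85 mm and grips with 20 to 120 N. Pads are 22 mm wide; open, the fingers measure 114 mm over their backs; the gripper's body (76 mm by 85 mm) begins 54 mm behind the grasp point. The pads swing forward as they close: fully open they stand 13 mm farther back than shut.
Start: joints at [1.242, 0.307, 1.506, -0, 1.328, -0.073], TCP at [0.146, 0.556, 0.231] pointing down, gripper open.
Joint ranges: [-3.12, 3.12], [-1.05, 2.28], [0.14, 2.33], [-1.42, 4.57], [0.1, 2.73], [-2.68, 2.68]. Speed limits (rad/s): [2.57, 2.57, 3.14, 3.14, 3.14, 3.14].

## Interface

Orientations are given as a unit quaternion [w, x, y, z].
In Python, from station import * gives the robot as it stands.
- The arm moves only by the tool apply_moves, never from a script. Its arguments are lists of equal length, an entry for each row: "gripper": the closure in counts, from 0 (fully open) to 255 (shut); "translation": the shift along the tool's x, y, z in mm, a list of three; "rot": the turn, a rotation vector about the tool's x, y, z in rad, a list of three. In form: {"gripper": [gripper, ...], "translation": [[tx, ty, tz], ...], "rot": [[rx, ry, rz], ...]}. A call has 1 to 10 rows; each row is the pose to reach, as a shift and turn from the pose commanded when the call began, along the tool's axes at that moment; what a row does not reach only later rows make up. A row lasts 1/10 s, in which the tool goes at most 50 mm and 8.59 degrees, less where a joint would pass 70% of its speed; a pose out of reach is approached as far as the arm can. A call with a gripper value outside its range is refused whole. The fingers move at their own pace and stop on an object; "newtons" is the grip in N (left out, the last holds). Time passes only in rows, so rows that repeat a pose let the fingers close. It gives the time, the measured TCP pose, the force, the opening and the grip force at its end, in the units of the state.
- state(): the state, without advancing time (a new reading comes with each control period).
- camera(name): name is "scene" or "top" or "wrist"; returns a dict with "image" (384x512x3 uint8, red, green, blue), "depth" (384x512 float32, m along the optical axis (not along the pixel's ray), 0 where there is no reading), "intrinsics" (3x3 intrinsics, pixels), "R" (3x3) and "t" (3): a world point X has camera coordinates R X + t. Camera axes: x right, y down, z forward; pixel columns grow to the right and rows downward; lengths in m; the calibration is good to about 2 mm. A picture is of the moment at which its call begins.
- job_done(): hands the job in; it is judged then, once.
Trained networks look in a picture, given as the dict that the camera call returned (one of the last four; its "shot" number tells which), for a name from the list of things; names that differ only in an ending like _2 or _b are one class to them, and where a whole thing is asked for, a point or a joint stands for the part that bears it (a point fixed in the world has none). Each returns a list of dicts, best first, with "conf" (0 to 1); they miss things now and then, are a little off and sometimes report something else, mostly with a low value. They report only what shows in the picture. A call takes as long as a camera call.
- recognise(picture, query): "location" ([x, y, z] in m, in world coordinates, good to about 4 mm: the middle of the surface that is visible of it).
- regions_of(picture, query): "mask" (384x512 bool, what is visible of it).
The state is a dict: "time_s": time; "q": joint angles; "joint_vel": joint speeds; "joint_efforts": joint torques, N m; "position": TCP position; "eef_rot": TCP orientation; "force": force on the tool from outside, world axes, zero at the start; "wrist_torque": the same for the moment, N m; "grip_width": finger opening in m; "grip_force": force on a finger pad.
Only numpy, scipy, OpenCV 4.12 (cv2) and the standard library are available. Lean on these libraries where they do the work, as an engineer would, in place of code of your own. Each camera call takes 0.05 s, during which the arm holds its last target. There are 200 camera calls.

## Task

Put the smaller of the two staplers away: stand it on its base in the empty middle bay of the open drawer, so that nothing sticks up above the rim, and let go of it. Then prove that the drawer clears by pushing it fully shut, so that its contents sweep under the edge of the riser's top. Leave the larger stapler where it stands; it is too tall for the drawer.

Things in the scene. Friction and masses are not known exactly. Their poses are not given: they have to be found in the camera images.
- small_stapler_mid (a point): The smaller stapler, black plastic with a bright steel magazine: 105 mm long, 28 mm wide, 46 mm high, about 0.16 kg, standing on its base on the desk. The point is its centre, 23 mm above its underside. x runs along its length to the nose, y across, z up. Base and top are both 28 mm wide: grip it across its width at mid height.
- large_stapler_mid (a point): The larger stapler, the same black plastic and steel: 155 mm long, 40 mm wide, 80 mm high, on its base. The point is its centre, 40 mm above its underside; x along its length, z up. To be left alone.
- bay (a point): Centre of the floor of the drawer's empty middle bay, moving with the drawer, 15 mm above the desk. x: the shutting direction, into the riser; y across; z up. Bay 138 mm (x) by 120 mm (y), empty. The rim is 60 mm above this floor. Dividers 30 mm high bound it in y and at the inner x end, stationery no higher than they beyond; the front panel (12 mm thick, 65 mm high) has its outer face at x -81 mm.
- drawer (a joint): Drawer opening in m: 0 shut, its front flush with the riser's; starts near 0.16, slides with 1.5 N friction and stays put. The riser is dark wood, 400 wide, 240 deep, 100 mm high, underside of its top 7 mm above the rim, on the desk's left, drawer front roughly to -y. Push the front's flat steel pull (100 wide, 16 mm high, centred at bay x -93 mm face, y 0, 43 mm above the bay floor).

How it is judged:
By the outcome, as a careful person would: the job done as asked, in the order asked, and still so for the second after the job is handed in, with the robot touching nothing.
It also fails if it takes over 51 s, if anything falls off the work surface, if the arm or the gripper's body presses on something with over 40 N, if the wrist force passes 120 N, or if a joint passes its speed limit or range.

## Working session

There is one attempt and no reset: what is moved stays moved. The work goes in short steps, Python scripts to look and compute and a tool call to move; the robot and the scene stay as the last step left them, time stands still between calls to the robot, and variables do not carry over. Pictures are saved under pics/ and viewed, at most 10 in all, crops included, and the job is handed in when it is done.

Besides the shell and the picture viewer there is one more tool, called after "Request:" as name(argument=value, ...) on one line, values as JSON. apply_moves: Moves the arm, as the interface text tells. Its arguments: {"type":"object","properties":{"gripper":{"type":"array","items":{"type":"number"}},"translation":{"type":"array","items":{"type":"array","items":{"type":"number"}}},"rot":{"type":"array","items":{"type":"array","items":{"type":"number"}}},"newtons":{"type":"number"}},"required":["gripper","translation","rot"]}

```bash
mkdir -p pics; cat > h.py <<'E'
from station import *
import numpy as np, cv2
def pts(p,mask=None):
    d=p["depth"];K=np.array(p["intrinsics"]);R=np.array(p["R"]);t=np.array(p["t"])
    v,u=np.nonzero((d>0) if mask is None else (mask&(d>0)))
    z=d[v,u];c=np.stack([(u-K[0,2])*z/K[0,0],(v-K[1,2])*z/K[1,1],z])
    return ((c-t[:,None]).T@R)
def save(p,n): cv2.imwrite(f"pics/{n}.png",cv2.cvtColor(p["image"],cv2.COLOR_RGB2BGR))
E
python3 - <<'E'
from h import *
s=state();print(s["time_s"],s["position"],s["eef_rot"],s["force"])
ims=[]
for c in("scene","top"):
    p=camera(c);ims.append(p["image"])
    for q in("small_stapler_mid","large_stapler_mid","drawer","bay"):
        for r in recognise(p,q)[:3]:print(c,q,np.round(r["location"],3),round(r["conf"],2))
        for r in regions_of(p,q)[:2]:
            P=pts(p,r["mask"])
            if len(P)<20: continue
            rc=cv2.minAreaRect(P[:,:2].astype(np.float32)*1000)
            print("   mask",len(P),round(r["conf"],2),"px",np.argwhere(r["mask"]).mean(0).round(),np.round(rc[0]),np.round(rc[1]),round(rc[2],1),"z",np.percentile(P[:,2],[2,50,98]).round(3))
    save(p,c)
E
```

```text
0.0 [0.14527165 0.55561076 0.23038394] [-1.87293815e-04  1.27538722e-01  9.91833061e-01 -1.00969293e-03] [0.44277468 0.0550636  0.28545033]
scene small_stapler_mid [ 0.559 -0.381  0.036] 0.95
   mask 510 0.89 px [146. 156.] [ 553. -388.] [ 30. 106.] 18.0 z [0.004 0.038 0.048]
scene large_stapler_mid [ 0.639 -0.199  0.078] 0.84
scene large_stapler_mid [0.579 0.095 0.032] 0.33
   mask 1239 0.57 px [184. 177.] [ 630. -227.] [182.  39.] 84.3 z [0.006 0.073 0.082]
   mask 8969 0.94 px [231. 282.] [541.  88.] [212. 438.] 88.3 z [0.013 0.032 0.081]
scene bay [0.573 0.094 0.036] 0.74
   mask 8789 0.71 px [231. 282.] [568. 102.] [176. 354.] 86.2 z [0.013 0.032 0.081]
top small_stapler_mid [ 0.546 -0.381  0.046] 0.69
   mask 293 0.65 px [193. 368.] [ 550. -386.] [27. 99.] 18.0 z [0.007 0.045 0.049]
top large_stapler_mid [ 0.621 -0.214  0.084] 0.82
   mask 6733 0.61 px [191. 209.] [574. 109.] [195. 381.] 88.2 z [0.011 0.019 0.081]
top drawer [0.568 0.111 0.018] 0.92
   mask 6648 0.69 px [190. 209.] [575. 109.] [195. 376.] 88.2 z [0.011 0.019 0.081]
top bay [0.564 0.109 0.014] 0.61
   mask 6553 0.75 px [191. 209.] [574. 109.] [195. 374.] 88.2 z [0.011 0.019 0.081]
```

```bash
python3 -c "
import cv2
a=cv2.imread('pics/scene.png');b=cv2.imread('pics/top.png')
cv2.imwrite('pics/both.png',cv2.resize(cv2.hconcat([a,b]),(800,300)))"
```

```text
(no output)
```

View pics/top.png

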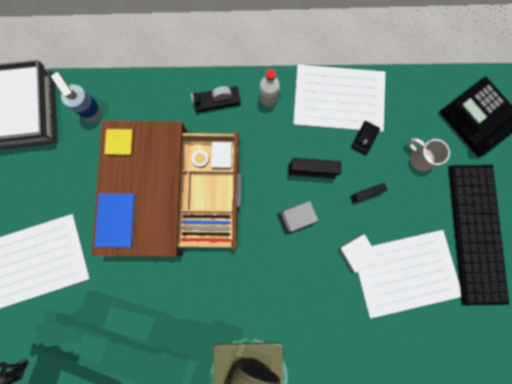

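View pics/scene.png

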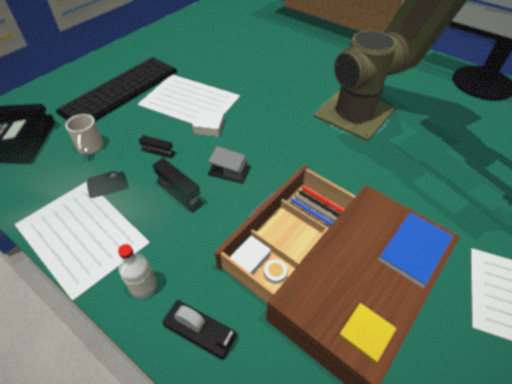

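The top view shows the small stapler at about (368,193), the large one at (315,168), and the open drawer's middle bay at about (210,193), with the pull at (238,190). I'll look from above the bay first, then from above the stapler, using the wrist camera.

```bash
cat >> h.py <<'E'
from scipy.spatial.transform import Rotation as Ro
def go(x,y,z,yaw):
    s=state();q=s["eef_rot"];R=Ro.from_quat([q[1],q[2],q[3],q[0]]).as_matrix()
    d=R.T@(np.array([x,y,z])-s["position"])*1000
    a=np.radians(yaw);ty=np.array([np.cos(a),np.sin(a),0]);tz=np.array([0,0,-1.]);T=np.stack([np.cross(ty,tz),ty,tz],1)
    print("go",d.round(1),"rot",Ro.from_matrix(R.T@T).as_rotvec().round(3))
E
python3 - <<'E'
from h import *
go(.45,.25,.30,18); go(.5,.1,.33,0)
E
```

```text
go [-372.1 -219.3  -68.6] rot [0.    0.    1.001]
go [-458.4 -351.8  -98.6] rot [0.    0.    1.315]
```

Request:
apply_moves(gripper=[0,0,0,0,0,0,0,0,0,0], translation=[[-458,-352,-99],[-458,-352,-99],[-458,-352,-99],[-458,-352,-99],[-458,-352,-99],[-458,-352,-99],[-458,-352,-99],[-458,-352,-99],[-458,-352,-99],[-458,-352,-99]], rot=[[0,0,1.31],[0,0,1.31],[0,0,1.31],[0,0,1.31],[0,0,1.31],[0,0,1.31],[0,0,1.31],[0,0,1.31],[0,0,1.31],[0,0,1.31]])

```text
time_s: 1.9
position: [0.4484, 0.1651, 0.3165]
eef_rot: [0.0, 0.706, 0.708, 0.0]
force: [0.8, 0.9, -0.7]
grip_width: 0.0852
grip_force: 0.0
```

```bash
python3 - <<'E'
from h import *
s=state();print(s["time_s"],s["position"],s["q"]);go(.5,.1,.33,0)
E
```

```text
1.9 [0.44843773 0.16508707 0.31646022] [2.64165869e-01 1.09849051e-01 1.55327321e+00 1.93045874e-04
 1.47751690e+00 2.61708966e-01]
go [-65.2  51.4 -13.5] rot [ 0.001 -0.     0.002]
```

Request:
apply_moves(gripper=[0,0,0,0], translation=[[-65,51,-14],[-65,51,-14],[-65,51,-14],[-65,51,-14]], rot=[[0,0,0],[0,0,0],[0,0,0],[0,0,0]])

```text
time_s: 2.3
position: [0.499, 0.1016, 0.3296]
eef_rot: [-0.0, 0.706, 0.708, -0.0]
force: [-0.6, 0.4, 0.2]
grip_width: 0.0855
grip_force: 0.0
```

```bash
python3 - <<'E'
from h import *
p=camera("wrist");save(p,"w1")
P=pts(p);print(p["R"],p["t"])
np.save("w1.npy",P)
# heightmap image 2mm
def hm(P,x0,x1,y0,y1):
    H=np.zeros((int((x1-x0)/.001)+1,int((y1-y0)/.001)+1),np.float32)
    m=(P[:,0]>x0)&(P[:,0]<x1)&(P[:,1]>y0)&(P[:,1]<y1);Q=P[m][np.argsort(P[m][:,2])]
    H[((Q[:,0]-x0)*1000).astype(int),((Q[:,1]-y0)*1000).astype(int)]=Q[:,2]
    return H
H=hm(P,.35,.8,-.05,.3)
im=cv2.applyColorMap(np.clip(H*2500,0,255).astype(np.uint8),cv2.COLORMAP_JET)[::-1,::-1]
im2=cv2.resize(p["image"][:,:,::-1],(430,322))
cv2.imwrite("pics/w1b.png",cv2.hconcat([im,cv2.copyMakeBorder(im2,0,im.shape[0]-322,0,0,0)]))
print(im.shape)
E
```

```text
[[ 9.99994673e-01  3.25632909e-03 -2.24606125e-04]
 [ 3.17639373e-03 -9.54986922e-01  2.96630898e-01]
 [ 7.51431910e-04 -2.96630031e-01 -9.54992178e-01]] [-0.49968808  0.02715187  0.50424999]
(451, 350, 3)
```

View pics/w1b.png

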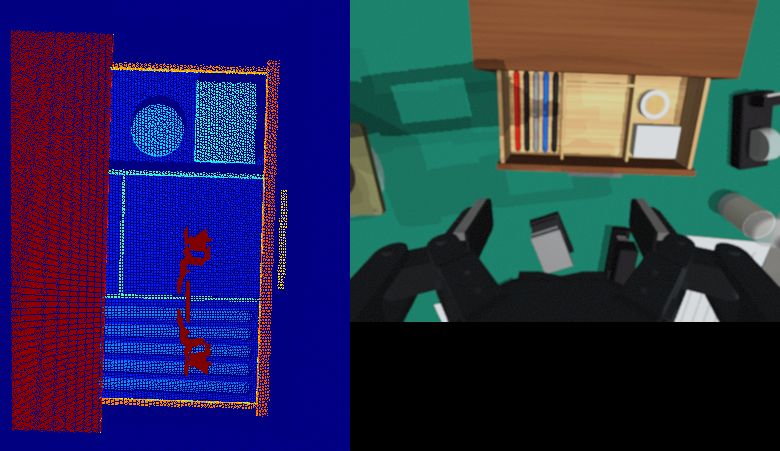

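The height map shows the empty bay at rows 178-296, cols 125-263. The front panel is at cols 263-275, the pull at about col 283, and the riser edge at about col 105. Next I'll fit the bay frame numerically.

```bash
python3 - <<'E'
from h import *
P=np.load("w1.npy");x,y,z=P.T
def rect(m,n):
    r=cv2.minAreaRect(P[m][:,:2].astype(np.float32)*1000);print(n,m.sum(),np.round(r[0],1),np.round(r[1],1),round(r[2],2),"z",np.median(z[m]).round(4));return r
f=(x>.38)&(x<.74)&(y>.01)&(y<.05)&(z>.076)&(z<.085)
rect(f,"front")
m=(x>.5)&(x<.62)&(y<.03)&(y>0)&(z>.045)&(z<.07);rect(m,"pull")
# line fit of the front top: y vs x
def fit(m,n):
    c=np.polyfit(x[m],y[m],1);print(n,"slope",c[0].round(4),"y@x=.56",np.polyval(c,.56).round(4))
fit(f,"front")
e=(z>.09)&(z<.11)&(x>.4)&(x<.72)&(y>.15)
b=np.round(x[e]*200);E=np.array([[v/200,y[e][b==v].min()] for v in np.unique(b)]);print("riser",np.polyfit(E[:,0],E[:,1],1))
d=(z>.04)&(z<.05)&(x>.515)&(x<.61)&(y>.21)&(y<.24);fit(d,"inner div")
d=(z>.04)&(z<.05)&(x>.615)&(x<.64)&(y>.03)&(y<.23);rect(d,"ydiv+")
d=(z>.04)&(z<.05)&(x>.49)&(x<.51)&(y>.03)&(y<.23);rect(d,"ydiv-")
k=(x>.53)&(x<.6)&(y>.06)&(y<.2)&(z<.04);print("floor z",np.median(z[k]), "rim",np.median(z[(z>.07)&(z<.085)&((x>.7)|(x<.41))&(y>.06)&(y<.2)]))
E
```

```text
front 2009 [562.   34.7] [354.5  29.3] 0.17 z 0.0808
pull 268 [561.5  17.4] [ 7.8 99. ] 87.97 z 0.067
front slope -0.03 y@x=.56 0.033
riser [-0.0313754   0.21096752]Traceback (most recent call last):
  File "<stdin>", line 14, in <module>
  File "<stdin>", line 10, in fit
    raise TypeError("expected non-empty vector for x")
TypeError: expected non-empty vector for x
```

```bash
python3 - <<'E'
from h import *
P=np.load("w1.npy");x,y,z=P.T
yr=y+.0312*(x-.56); xr=x-.0312*(y-.108)
print("front",np.percentile(yr[(x>.42)&(x<.7)&(y>.01)&(y<.05)&(z>.077)&(z<.085)],[1,50,99]).round(4))
m=(xr>.515)&(xr<.605)&(yr>.16)&(yr<.19)&(z>.035)&(z<.06);print("inner",np.percentile(yr[m],[2,50,98]).round(4),np.median(z[m]))
for a,b in((.605,.65),(.48,.515)):
    m=(xr>a)&(xr<b)&(yr>.06)&(yr<.16)&(z>.038)&(z<.06);print("div",np.percentile(xr[m],[2,50,98]).round(4),np.median(z[m]))
k=(x>.53)&(x<.6)&(y>.06)&(y<.16)&(z<.04);print("floor z",np.median(z[k]))
go(.50,-.36,.33,18)
E
```

```text
front [0.0262 0.0328 0.0383]
inner [0.176  0.1779 0.1798] 0.045975822222370066
div [0.6245 0.6286 0.6495] 0.044325565967156144
div [0.5008 0.5027 0.5047] 0.04600637965986516
floor z 0.01601231377284259
go [-4.623e+02 -3.000e-01 -8.000e-01] rot [-0.001 -0.001 -0.31 ]
```

Request:
apply_moves(gripper=[0,0,0,0,0,0,0,0,0,0], translation=[[-462,0,0],[-462,0,0],[-462,0,0],[-462,0,0],[-462,0,0],[-462,0,0],[-462,0,0],[-462,0,0],[-462,0,0],[-462,0,0]], rot=[[0,0,-0.31],[0,0,-0.31],[0,0,-0.31],[0,0,-0.31],[0,0,-0.31],[0,0,-0.31],[0,0,-0.31],[0,0,-0.31],[0,0,-0.31],[0,0,-0.31]])

```text
time_s: 3.35
position: [0.5012, -0.362, 0.3291]
eef_rot: [-0.0, 0.588, 0.809, -0.0]
force: [-0.0, 1.3, -1.1]
grip_width: 0.0853
grip_force: 0.0
```

```bash
python3 - <<'E'
from h import *
p=camera("wrist");save(p,"w2")
print(state()["position"])
for r in regions_of(p,"small_stapler_mid")[:2]:
    P=pts(p,r["mask"]);print(r["conf"],len(P),np.argwhere(r["mask"]).mean(0))
P=pts(p);x,y,z=P.T
for lo in(.008,.03,.04):
    m=(abs(x-.55)<.08)&(abs(y+.386)<.07)&(z>lo)&(z<.06)
    rc=cv2.minAreaRect(P[m][:,:2].astype(np.float32)*1000);print(lo,m.sum(),rc,np.percentile(z[m],[5,50,98]))
E
```

```text
[ 0.50122493 -0.3645736   0.3286935 ]
0.9 1198 [171.6038206  275.25996678]
0.008 1219 ((551.2567138671875, -387.0747985839844), (28.196823120117188, 103.50089263916016), 18.761445999145508) [0.01013275 0.04663026 0.04851196]
0.03 1132 ((551.5451049804688, -387.9412536621094), (28.179838180541992, 100.98482513427734), 18.725811004638672) [0.04193465 0.04671634 0.04852185]
0.04 1088 ((551.6278076171875, -388.1853332519531), (28.179838180541992, 100.46934509277344), 18.725811004638672) [0.04394351 0.04675443 0.0485336 ]
```

View pics/w2.png

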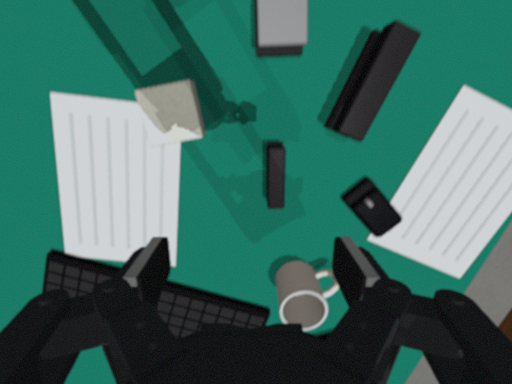

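Stapler at about (275,175), isolated; the mug at (300,295) and mouse at (372,207) are clear of the fingers. Its centre is (0.5515, -0.387), with the jaw yaw at 18.7°. Approaching now.

```bash
python3 - <<'E'
from h import *
go(.5515,-.387,.10,18.7);go(.5515,-.387,.006,18.7)
E
```

```text
go [-39.7  40.2 228.6] rot [-0.001 -0.    -0.013]
go [-39.7  40.3 322.6] rot [-0.001 -0.    -0.013]
```

Request:
apply_moves(gripper=[0,0,0,0,0,0,0], translation=[[-40,40,50],[-40,40,100],[-40,40,150],[-40,40,200],[-40,40,230],[-40,40,230],[-40,40,230]], rot=[[0,0,-0.013],[0,0,-0.013],[0,0,-0.013],[0,0,-0.013],[0,0,-0.013],[0,0,-0.013],[0,0,-0.013]])

```text
time_s: 4.15
position: [0.5518, -0.3831, 0.0998]
eef_rot: [-0.001, 0.581, 0.814, 0.0]
force: [0.6, -1.0, 0.6]
grip_width: 0.0855
grip_force: 0.0
```

```bash
python3 - <<'E'
from h import *
go(.5515,-.387,.006,18.7)
E
```

```text
go [-3.8 -1.5 93.8] rot [-0.001 -0.002  0.004]
```

Request:
apply_moves(gripper=[0,0,0,0,0], translation=[[0,0,40],[0,0,75],[0,0,93],[0,0,93],[0,0,93]], rot=[[0,0,0],[0,0,0],[0,0,0],[0,0,0],[0,0,0]])

```text
time_s: 4.65
position: [0.5539, -0.3866, 0.0102]
eef_rot: [0.003, 0.582, 0.813, -0.0]
force: [0.6, -0.2, 0.1]
grip_width: 0.0854
grip_force: 0.0
```

```bash
python3 - <<'E'
from h import *
s=state();print(s["position"],s["force"]);go(.5515,-.387,.006,18.7)
E
```

```text
[ 0.55391672 -0.38657247  0.01015491] [ 0.62634611 -0.19922314  0.11960543]
go [ 0.4 -2.4  4.1] rot [0.003 0.004 0.002]
```

Request:
apply_moves(gripper=[0,255,255,255,255,255,255,255,255,255], translation=[[0,0,0],[0,0,0],[0,0,0],[0,0,0],[0,0,0],[0,0,0],[0,0,0],[0,0,0],[0,0,0],[0,0,0]], rot=[[0,0,0],[0,0,0],[0,0,0],[0,0,0],[0,0,0],[0,0,0],[0,0,0],[0,0,0],[0,0,0],[0,0,0]], newtons=40)

```text
time_s: 5.65
position: [0.5517, -0.3857, 0.0071]
eef_rot: [0.0, 0.582, 0.813, -0.0]
force: [-0.9, 0.8, 5.3]
grip_width: 0.0273
grip_force: 40.7
```

Request:
apply_moves(gripper=[255,255,255,255,255,255,255,255], translation=[[0,0,-20],[0,0,-50],[0,0,-90],[0,0,-130],[0,0,-170],[0,0,-190],[0,0,-190],[0,0,-190]], rot=[[0,0,0],[0,0,0],[0,0,0],[0,0,0],[0,0,0],[0,0,0],[0,0,0],[0,0,0]])

```text
time_s: 6.45
position: [0.5511, -0.3849, 0.1955]
eef_rot: [-0.001, 0.582, 0.813, 0.0]
force: [-0.7, 0.2, -1.7]
grip_width: 0.0276
grip_force: 40.1
```

```bash
python3 - <<'E'
from h import *
p=camera("wrist");save(p,"w3")
c=camera("scene");save(c,"s3")
cv2.imwrite("pics/c3.png",cv2.hconcat([cv2.resize(p["image"],(400,300)),cv2.resize(c["image"],(400,300))])[:,:,::-1])
s=state();print(s["position"],s["force"],s["grip_width"],s["grip_force"])
for n,q in(("w",p),("s",c)):
    for r in regions_of(q,"small_stapler_mid")[:1]:
        P=pts(q,r["mask"]);print(n,r["conf"],len(P),np.percentile(P,[2,50,98],axis=0).round(3))
go(.5648,.106,.20,-1.8)
E
```

```text
[ 0.55026236 -0.38435922  0.19384566] [-0.03177738 -0.14037975 -0.81772891] 0.027530924712577207 40.07419363313787
w 0.71 10855 [[ 0.526 -0.406  0.198]
 [ 0.545 -0.364  0.235]
 [ 0.565 -0.337  0.237]]
s 0.58 455 [[ 0.526 -0.431  0.189]
 [ 0.55  -0.36   0.211]
 [ 0.578 -0.335  0.235]]
go [459.9 171.6  -4.6] rot [-0.003 -0.004  0.359]
```

View pics/c3.png

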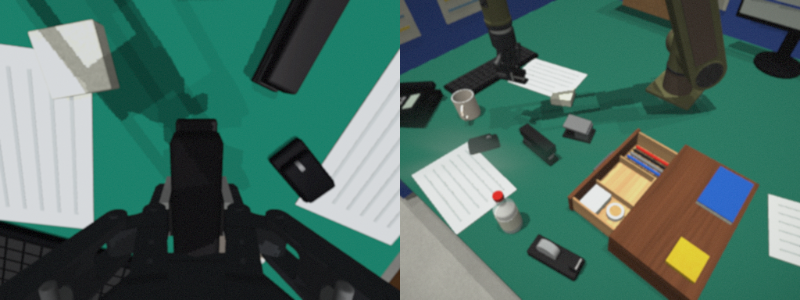

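The stapler is held level between the pads. Moving it over the bay.

Request:
apply_moves(gripper=[255,255,255,255,255,255,255,255,255,255], translation=[[46,17,0],[92,34,0],[138,52,0],[184,69,0],[230,86,0],[276,103,0],[322,120,0],[368,138,0],[414,155,0],[460,172,0]], rot=[[0,0,0.036],[0,0,0.072],[0,0,0.108],[0,0,0.144],[0,0,0.18],[0,0,0.215],[0,0,0.251],[0,0,0.287],[0,0,0.323],[0,0,0.359]])

```text
time_s: 7.65
position: [0.5654, 0.1073, 0.1955]
eef_rot: [-0.001, 0.719, 0.696, -0.001]
force: [0.4, -0.3, -2.4]
grip_width: 0.0273
grip_force: 40.0
```

Request:
apply_moves(gripper=[255,255,255,255], translation=[[0,0,0],[0,0,0],[0,0,0],[0,0,0]], rot=[[0,0,0],[0,0,0],[0,0,0],[0,0,0]])

```text
time_s: 8.05
position: [0.566, 0.1039, 0.1963]
eef_rot: [-0.0, 0.719, 0.695, -0.001]
force: [0.2, -0.3, -2.9]
grip_width: 0.0279
grip_force: 40.0
```

```bash
python3 - <<'E'
from h import *
s=state();print(s["position"],s["force"],s["grip_width"])
go(.5648,.106,.20,-1.8);go(.5648,.106,.021,-1.8)
p=camera("wrist");c=camera("top")
cv2.imwrite("pics/c4.png",cv2.hconcat([cv2.resize(p["image"],(400,300)),cv2.resize(c["image"][80:290,60:340],(400,300))])[:,:,::-1])
E
```

```text
[0.56604137 0.10390978 0.19625585] [ 0.21599706 -0.26330417 -2.86277723] 0.027887325681587367
go [ 2.  -1.3 -3.7] rot [-0.001  0.001 -0.001]
go [  2.2  -1.1 175.3] rot [-0.001  0.001 -0.001]
```

View pics/c4.png

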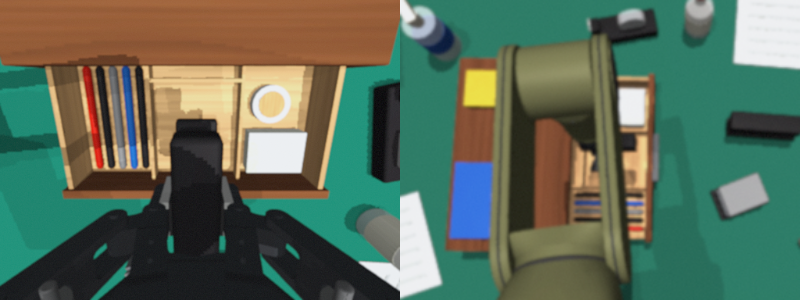

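Request:
apply_moves(gripper=[255,255,255,255,255,255,255,255,255,255], translation=[[1,-1,40],[1,-1,75],[1,-1,105],[1,-1,130],[1,-1,150],[1,-1,160],[1,-1,167],[1,-1,167],[1,-1,167],[1,-1,167]], rot=[[0,0,0],[0,0,0],[0,0,0],[0,0,0],[0,0,0],[0,0,0],[0,0,0],[0,0,0],[0,0,0],[0,0,0]])

```text
time_s: 9.15
position: [0.5663, 0.1065, 0.0309]
eef_rot: [0.001, 0.718, 0.696, 0.001]
force: [-0.3, 0.5, -1.1]
grip_width: 0.0277
grip_force: 40.0
```

```bash
python3 - <<'E'
from h import *
s=state();print(s["position"],s["force"],s["grip_width"])
E
```

```text
[0.56625761 0.10647791 0.03088183] [-0.25511008  0.49495186 -1.07967691] 0.027736431504102002
```

Request:
apply_moves(gripper=[255,255,255,255,255,255], translation=[[0,0,3],[0,0,5],[0,0,7],[0,0,8],[0,0,8],[0,0,8]], rot=[[0,0,0],[0,0,0],[0,0,0],[0,0,0],[0,0,0],[0,0,0]])

```text
time_s: 9.75
position: [0.5652, 0.1065, 0.0221]
eef_rot: [-0.0, 0.718, 0.696, -0.0]
force: [-1.1, -0.1, 3.9]
grip_width: 0.0275
grip_force: 40.5
```

Request:
apply_moves(gripper=[150,120,100,90,90,90,90], translation=[[0,0,0],[0,0,0],[0,0,0],[0,0,0],[0,0,0],[0,0,0],[0,0,0]], rot=[[0,0,0],[0,0,0],[0,0,0],[0,0,0],[0,0,0],[0,0,0],[0,0,0]])

```text
time_s: 10.45
position: [0.5653, 0.1064, 0.0217]
eef_rot: [-0.0, 0.718, 0.696, -0.0]
force: [0.4, -0.5, -0.1]
grip_width: 0.0558
grip_force: 0.0
```

Request:
apply_moves(gripper=[90,90,90,90,90,90,90,90], translation=[[0,0,-15],[0,0,-40],[0,0,-80],[0,0,-120],[0,0,-160],[0,0,-190],[0,0,-190],[0,0,-190]], rot=[[0,0,0],[0,0,0],[0,0,0],[0,0,0],[0,0,0],[0,0,0],[0,0,0],[0,0,0]])

```text
time_s: 11.25
position: [0.5655, 0.1064, 0.2125]
eef_rot: [0.001, 0.718, 0.696, 0.001]
force: [-0.4, 0.6, -0.5]
grip_width: 0.0552
grip_force: 0.0
```

```bash
python3 - <<'E'
from h import *
s=state();print(s["time_s"],s["position"],s["force"],s["grip_width"])
p=camera("wrist");save(p,"w5")
P=pts(p);x,y,z=P.T
m=(abs(x-.565)<.05)&(abs(y-.107)<.062)&(z>.036)&(z<.1)
print(m.sum(),cv2.minAreaRect(P[m][:,:2].astype(np.float32)*1000),np.percentile(z[m],[5,50,95,99]))
f=(x>.45)&(x<.7)&(y>.01)&(y<.05)&(z>.077)&(z<.085);yr=y+.0312*(x-.5648);print(np.percentile(yr[f],[1,50,99]))
print([ (r["conf"],r["location"]) for r in recognise(p,"small_stapler_mid")])
E
```

```text
11.25 [0.56550819 0.1064491  0.21254835] [-0.37824099  0.55827298 -0.49258405] 0.05523687367310822
2313 ((565.0430297851562, 103.57035064697266), (102.16165924072266, 28.022796630859375), 88.07164001464844) [0.05902674 0.06181495 0.06305956 0.06362144]
[0.02651486 0.03326831 0.03818781]
[(0.93, [0.5628, 0.1087, 0.0588])]
```

View pics/w5.png

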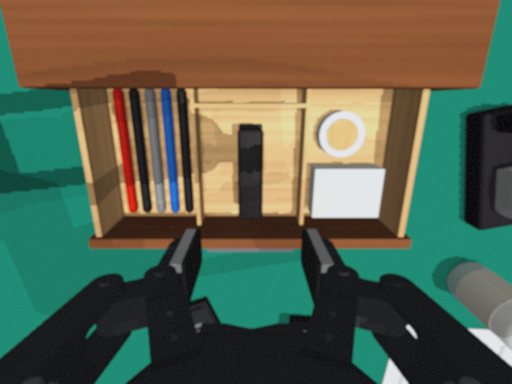

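The stapler stands upright in the bay at about (250,170), top at z ≈ 0.061 and rim at 0.075. Now I'll shut the gripper, go in front of the pull and lower.

Request:
apply_moves(gripper=[255,255,255,255,255,255,255,255,255,255], translation=[[-40,0,0],[-80,0,0],[-120,0,0],[-134,0,0],[-134,0,40],[-134,0,80],[-134,0,120],[-134,0,150],[-134,0,166],[-134,0,166]], rot=[[0,0,0],[0,0,0],[0,0,0],[0,0,0],[0,0,0],[0,0,0],[0,0,0],[0,0,0],[0,0,0],[0,0,0]])

```text
time_s: 12.35
position: [0.5577, -0.0266, 0.0418]
eef_rot: [-0.004, 0.718, 0.696, -0.003]
force: [-0.3, 0.4, 0.8]
grip_width: 0.0
grip_force: 0.0
```

Request:
apply_moves(gripper=[255,255,255], translation=[[0,0,0],[0,0,0],[0,0,0]], rot=[[0,0,0],[0,0,0],[0,0,0]])

```text
time_s: 12.65
position: [0.5622, -0.0275, 0.047]
eef_rot: [0.001, 0.718, 0.696, 0.001]
force: [-0.1, 0.5, 0.3]
grip_width: 0.0001
grip_force: 0.0
```

```bash
python3 - <<'E'
from h import *
s=state();print(s["time_s"],s["position"],s["force"],s["grip_width"]);go(.5606,-.027,.046,-1.8)
E
```

```text
12.65 [ 0.56216807 -0.0274823   0.04699991] [-0.08409923  0.49076867  0.30264809] 8.393324300338835e-05
go [ 0.4 -1.6  1. ] rot [0.003 0.    0.   ]
```

Request:
apply_moves(gripper=[255,255,255,255,255,255,255,255,255,255], translation=[[10,0,0],[18,0,0],[24,0,0],[30,0,0],[37,0,0],[45,0,0],[54,0,0],[63,0,0],[72,0,0],[80,0,0]], rot=[[0,0,0],[0,0,0],[0,0,0],[0,0,0],[0,0,0],[0,0,0],[0,0,0],[0,0,0],[0,0,0],[0,0,0]])

```text
time_s: 13.65
position: [0.5638, 0.0533, 0.0458]
eef_rot: [0.0, 0.718, 0.696, 0.0]
force: [0.2, -1.2, 1.1]
grip_width: 0.0001
grip_force: 1.1
```

```bash
python3 - <<'E'
from h import *
s=state();print(s["position"],s["force"])
p=camera("scene");save(p,"s6")
w=camera("wrist")
cv2.imwrite("pics/c6.png",cv2.hconcat([cv2.resize(w["image"],(400,300)),cv2.resize(p["image"][150:384,150:462],(400,300))])[:,:,::-1])
E
```

```text
[0.56375388 0.0533378  0.04580051] [ 0.23702757 -1.18884544  1.10669175]
```

View pics/c6.png

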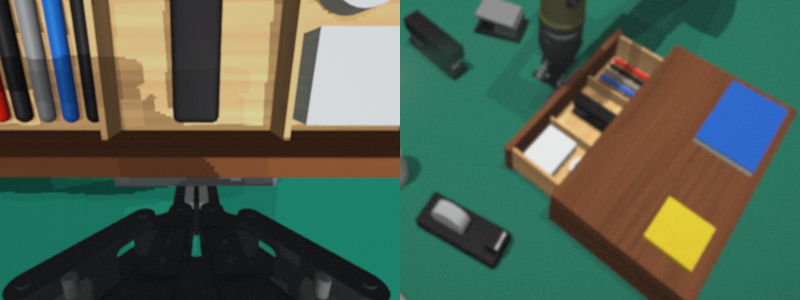

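The fingers are on the pull at about (200,182 in the left half), the drawer is moving in, and the stapler is still standing. Continuing the push.

Request:
apply_moves(gripper=[255,255,255,255,255,255,255,255,255,255], translation=[[8,0,0],[18,0,0],[30,0,0],[42,0,0],[54,0,0],[66,0,0],[78,0,0],[88,0,0],[97,0,0],[105,0,0]], rot=[[0,0,0],[0,0,0],[0,0,0],[0,0,0],[0,0,0],[0,0,0],[0,0,0],[0,0,0],[0,0,0],[0,0,0]])

```text
time_s: 14.75
position: [0.5667, 0.1583, 0.0457]
eef_rot: [-0.0, 0.718, 0.696, -0.0]
force: [-0.2, -3.2, -1.7]
grip_width: -0.0005
grip_force: 1.1
```

Request:
apply_moves(gripper=[255,255,255,255,255,255], translation=[[3,0,0],[6,0,0],[9,0,0],[11,0,0],[12,0,0],[12,0,0]], rot=[[0,0,0],[0,0,0],[0,0,0],[0,0,0],[0,0,0],[0,0,0]])

```text
time_s: 15.35
position: [0.5673, 0.1695, 0.0458]
eef_rot: [-0.0, 0.718, 0.696, 0.0]
force: [-0.4, -1.5, 0.2]
grip_width: 0.0003
grip_force: 0.2
```

Force is still just friction, so I'll creep until it meets the stop.

Request:
apply_moves(gripper=[255,255,255,255], translation=[[1,0,0],[2,0,0],[2,0,0],[2,0,0]], rot=[[0,0,0],[0,0,0],[0,0,0],[0,0,0]])

```text
time_s: 15.75
position: [0.5672, 0.1698, 0.0458]
eef_rot: [0.001, 0.718, 0.696, -0.001]
force: [-0.0, -6.5, 2.1]
grip_width: 0.0003
grip_force: 3.3
```

Request:
apply_moves(gripper=[255,255,255,255], translation=[[1,0,0],[2,0,0],[2,0,0],[2,0,0]], rot=[[0,0,0],[0,0,0],[0,0,0],[0,0,0]])

```text
time_s: 16.15
position: [0.5672, 0.1698, 0.0459]
eef_rot: [0.002, 0.718, 0.696, -0.002]
force: [-0.6, -11.8, 3.0]
grip_width: -0.0002
grip_force: 6.3
```

It is at the stop, at the predicted 0.170. Backing off, then rising and checking.

Request:
apply_moves(gripper=[255,255,255,255,255,255,255,255,255,255], translation=[[-5,0,0],[-20,0,0],[-50,0,0],[-90,0,0],[-130,0,0],[-160,0,-30],[-180,0,-70],[-200,0,-110],[-200,0,-150],[-200,0,-180]], rot=[[0,0,0],[0,0,0],[0,0,0],[0,0,0],[0,0,0],[0,0,0],[0,0,0],[0,0,0],[0,0,0],[0,0,0]])

```text
time_s: 17.15
position: [0.5618, -0.0278, 0.2286]
eef_rot: [0.001, 0.719, 0.695, 0.001]
force: [0.5, -0.1, -0.3]
grip_width: -0.0
grip_force: 0.0
```

```bash
python3 - <<'E'
from h import *
p=camera("wrist");c=camera("scene");P=pts(p);x,y,z=P.T
cv2.imwrite("pics/c7.png",cv2.hconcat([cv2.resize(p["image"],(400,300)),cv2.resize(c["image"],(400,300))])[:,:,::-1])
yr=y+.0312*(x-.5648)
f=(x>.45)&(x<.52)|(x>.62)&(x<.7)
for a,b in((.03,.085),(.093,.108)):
    m=f&(z>a)&(z<b)&(y>.14)&(y<.3);print(a,m.sum(),np.percentile(yr[m],[1,5,50]).round(4) if m.any() else "")
m=(abs(x-.567)<.04)&(z>.05)&(z<.07)&(y>.14)&(y<.25);print("pull",m.sum(),np.percentile(yr[m],[1,5,50]).round(4) if m.any() else "")
print(state()["time_s"],state()["position"])
E
```

```text
0.03 0 
0.093 0 
pull 0 
17.25 [ 0.56439935 -0.02751662  0.2311452 ]
```

View pics/c7.png

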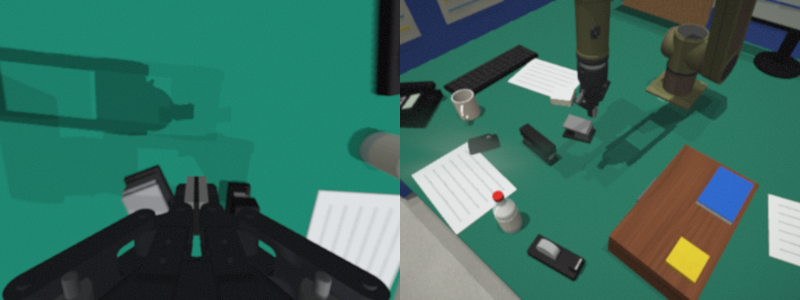

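The scene view shows the drawer shut flush at about (640,190), with the large stapler at (538,142) untouched. I'll do one numeric check from the top camera before handing in.

```bash
python3 - <<'E'
from h import *
p=camera("top");P=pts(p);x,y,z=P.T;yr=y+.0312*(x-.5648)
m=(x>.45)&(x<.7)&(z>.09)&(z<.11)&(y>.12)&(y<.3);e=np.percentile(yr[m],1)
print("riser edge",e.round(4))
m=(abs(x-.567)<.045)&(z>.045)&(z<.085)&(y>.13)&(y<.25);print("pull/front",m.sum(),np.percentile(yr[m],[2,50]).round(4) if m.any() else "")
c=camera("scene");P=pts(c);x,y,z=P.T;m=(x>.55)&(x<.72)&(y>-.32)&(y<-.12)&(z>.06)&(z<.09)
print("large top",P[m].mean(0).round(3),np.percentile(z[m],95))
E
```

```text
riser edge 0.1915
pull/front 186 [0.179  0.1862]
large top [ 0.635 -0.208  0.078] 0.08202155404655131
```

Riser edge is at 0.192 and the pull face at 0.179-0.180. The pull stands 12 mm proud of the front, so the front is flush and the drawer is shut.

```bash
python3 -c "
from station import *
print(job_done())"
```

```text
the job is handed in; nothing more can be done
None
```

The small stapler is standing on its base in the middle bay, about 14 mm below the rim; the drawer is pushed fully shut, the large stapler was left alone, and the job is handed in (about 17 s used).

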